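# Get the handscrew clamp out from behind the tins

### The job

Clear the paint tin, the oblong oil can and the screw jar out of the storage bay and stand all three on the side board. Then fetch the wooden handscrew clamp from behind them and lay it flat in the middle of the empty tray, and only after that put the three back in the bay, each centred upright on its own cork mat (the one it came from) with the oil can square to its mat. Do not tip any of the three over on the way.

Things in the scene. Friction and masses are not known exactly. Their poses are not given: they have to be found in the camera images.
- paint_tin: round steel paint tin with a paper band, the widest of the three: 62 mm diameter, 95 mm high, about 0.3 kg; origin at the centre of its underside, z up. Starts standing on mat_big
- oil_can: oblong steel can, 40 mm (its x) by 60 mm (its y), flat shoulder 98 mm high with a small black cap (18 mm diameter, 10 mm high, at y = +14 mm), about 0.25 kg; origin at the centre of its underside, z up. Grip it across the 40 mm. Starts standing on mat_oblong
- screw_jar: round glass jar of screws with a steel lid as wide as the jar, the narrowest of the three: 44 mm diameter, straight-sided, 85 mm high, about 0.18 kg; origin at the centre of its underside, z up. Starts standing on mat_small
- clamp: wooden handscrew clamp lying flat behind the three: two jaws along its x (-60 to +80 mm), 26 mm high, 56 mm over both (y -28 to +28) up to x = +40, 36 mm at the tips. Round handles (18 mm thick, axis 13 mm high) reach y = +66 at x = +36 and y = -66 at x = -36. Origin: underside, midway between the handles, near its centre of mass; grip there across both jaws (y), between the handles. 0.3 kg
- bay: fixed wooden storage bay with a grey floor, open at front (-x) and top: floor 12 mm thick, x -120 to +140 mm, y -160 to +160 mm from its origin (at table height); side and back boards 12 mm thick, 35 mm high. The mats lie in a row along its y at about x = -66, y = -100, 0, +100 mm, in any order; the clamp on its floor at x = +50. A tape roll and a wood offcut (20 mm high) lie in its back corners
- mat_big: fixed round cork mat, 78 mm diameter, 3 mm thick, on the bay floor: the place of the paint tin; origin at the centre of its underside (12 mm above the table)
- mat_oblong: fixed oblong cork mat, 54 mm (its x) by 74 mm (its y), 3 mm thick, on the bay floor: the place of the oil can, whose sides go parallel to it; origin at the centre of its underside (12 mm above the table)
- mat_small: fixed round cork mat, 56 mm diameter, 3 mm thick, on the bay floor: the place of the screw jar; origin at the centre of its underside (12 mm above the table)
- side_board: fixed bare white laminated board on the table to one side of the bay (left or right), 320 mm (its x) by 150 mm (its y), 12 mm thick, long way roughly away from the robot; origin at the centre of its underside, at table height
- tray: fixed empty square wooden tray on the other side of the bay, 212 mm outside, 200 mm inside, floor 6 mm thick, walls 22 mm high; origin at the centre of its underside, at table height

How it is judged (in metres and radians):
On the way, in this order (a step that is already met when the one before it is completed fails the run):
1. the paint tin, oil can and screw jar all stand upright on the side board, let go (x of paint_tin in the frame of side_board between -0.16 and 0.16 m and y of paint_tin in the frame of side_board between -0.075 and 0.075 m and z of paint_tin in the frame of side_board between 0.006 and 0.018 m and angle between each of paint_tin, oil_can, screw_jar's own z axis and vertical below 0.15 rad and linear speed of each of paint_tin, oil_can, screw_jar below 0.02 m/s and contact force between the fingers and paint_tin below 0.3 N and x of oil_can in the frame of side_board between -0.16 and 0.16 m and y of oil_can in the frame of side_board between -0.075 and 0.075 m and z of oil_can in the frame of side_board between 0.006 and 0.018 m and contact force between the fingers and oil_can below 0.3 N and x of screw_jar in the frame of side_board between -0.16 and 0.16 m and y of screw_jar in the frame of side_board between -0.075 and 0.075 m and z of screw_jar in the frame of side_board between 0.006 and 0.018 m and contact force between the fingers and screw_jar below 0.3 N), for 0.2 s.
2. the clamp lies flat in the middle of the tray, let go, with the three still standing on the side board (all of step 1 and horizontal distance between clamp and tray below 0.03 m and z of clamp in the frame of tray between 0 and 0.012 m and angle between clamp's own z axis and vertical below 0.1 rad and linear speed of clamp below 0.02 m/s and contact force between the fingers and clamp below 0.3 N), for 0.2 s.
At the end, for the whole second after the job is handed in: Paint tin, oil can and screw jar each stand upright (within 0.1 rad) on their own mats, centres within 12 mm of the mat's centre, the oil can's sides within 15 degrees of its mat's; the clamp lies flat on the tray's floor with its origin within 30 mm of the tray's centre; all released and at rest (horizontal distance between paint_tin and mat_big below 0.012 m and z of paint_tin in the frame of mat_big between -0.002 and 0.008 m and angle between each of paint_tin, oil_can, screw_jar, clamp's own z axis and vertical below 0.1 rad and linear speed of each of paint_tin, oil_can, screw_jar, clamp below 0.02 m/s and contact force between the fingers and paint_tin below 0.3 N and horizontal distance between oil_can and mat_oblong below 0.012 m and z of oil_can in the frame of mat_oblong between -0.002 and 0.008 m and contact force between the fingers and oil_can below 0.3 N and horizontal distance between screw_jar and mat_small below 0.012 m and z of screw_jar in the frame of mat_small between -0.002 and 0.008 m and contact force between the fingers and screw_jar below 0.3 N and angle between the x axis of oil_can and the x axis of mat_oblong, either way round below 0.26 rad and horizontal distance between clamp and tray below 0.03 m and z of clamp in the frame of tray between 0 and 0.012 m and contact force between the fingers and clamp below 0.3 N); the robot touches nothing.
It fails at once if one of the three containers is tipped over (more than 0.7 rad) (angle between any of paint_tin, oil_can, screw_jar's own z axis and vertical above 0.7 rad).
It also fails if it takes over 136 s, if anything falls off the work surface, if the arm or the gripper's body presses on something with over 40 N, if the wrist force passes 120 N, or if a joint passes its speed limit or range.

### The arm

A 6-joint arm with a two-finger parallel gripper is mounted at the origin on the work surface. World frame = base frame: x ahead of the robot, y to its left, z up, the work surface at z = 0. Lengths are in mm, angles in rad, forces in N, time in s.
With the tool pointing down it reaches from about 425 to 1125 mm from the base axis. Payload 14.9 kg.
Tool frame: the origin (TCP) lies at the very end of the fingers, on their centre line; the grasp point (between the pads) lies 19 mm behind it (manip.pinch_z is the distance from the TCP to the grasp point, in mm); z points along the fingers, y is the direction in which the jaws open and shut (so a half turn about z gives the same grasp; the last joint's range is limited). The gripper opens to 91 mm and grips with 3 to 60 N. Pads are 32 mm wide; open, the fingers measure 118 mm over their backs; the gripper's body (76 mm by 178 mm) begins 60 mm behind the grasp point.
Start: joints at [1.078, 0.379, 1.734, -0, 1.028, -0.033], TCP at [310.647, 627.309, 213.932] pointing down, gripper open.
Joint ranges: [-2.77, 2.77], [-0.74, 2.19], [0, 2.66], [-1.06, 4.2], [0.31, 2.87], [-3.08, 3.08]. Speed limits (rad/s): [1.89, 1.89, 2.39, 3.14, 3.14, 3.14].

### API

Orientations are given as a rotation vector (axis times angle).
In Python, from bench import sensors, optics, ticket, manip gives the robot as it stands.
- The arm moves only by the tool drive_tool, never from a script. Its argument "plan" is one flat list of numbers, 5 for each row, row after row: the shift along the tool's x, y, z in m, then the turn about the tool's z in degrees, then the finger opening in m, from 0 to 0.0912. A call has 1 to 8 rows; each row is the pose to reach, as a shift and turn from the pose measured when the call began, along the tool's axes at that moment; what a row does not reach only later rows make up. A row lasts 1/10 s, in which the tool goes at most 50 mm and 8.59 degrees, less where a joint would pass 70% of its speed; a pose out of reach is approached as far as the arm can. A call with a gripper value outside its range is refused whole. The fingers move at their own pace and stop on an object; the grip force is fixed at half the most. Time passes only in rows, so rows that repeat a pose let the fingers close. It gives the time, the measured TCP pose, the force and the opening at its end, in the units of the state.
- sensors.sense(): the state, without advancing time (a new reading comes with each control period).
- optics.read_camera(name): name is "scene" or "top" or "wrist"; returns a dict with "color" (420x560x3 uint8, red, green, blue), "fx", "fy", "cx", "cy" (pixels), "k1" (the pictures are not rectified: a ray, as slopes to the right and down, at radius r is drawn at 1 + k1 r^2 times it, then the intrinsics apply), "R" (3x3) and "t" (3): a world point X has camera coordinates R X + t. Camera axes: x right, y down, z forward; pixel columns grow to the right and rows downward; lengths in mm; the calibration is good to about 2 mm. A picture is of the moment at which its call begins. There is no depth.
- ticket.close_job(): hands the job in, once; it reports no verdict.
The state is a dict: "t": time; "qpos": joint angles; "qvel": joint speeds; "joint_torque": joint torques, N m; "tcp_pos": TCP position; "ee_rot": TCP orientation; "ft_force": force on the tool from outside, world axes, zero at the start; "ft_torque": the same for the moment, N m; "width": opening from 0.0 (shut) to 1.0 (fully open).
Only numpy, scipy, OpenCV 4.12 (cv2) and the standard library are available. Lean on these libraries where they do the work, as an engineer would, in place of code of your own. Each camera call takes 0.05 s, during which the arm holds its last target.

## Working session

There is one attempt and no reset: what is moved stays moved. The work goes in short steps, Python scripts to look and compute and a tool call to move; the robot and the scene stay as the last step left them, time stands still between calls to the robot, and variables do not carry over. Pictures are saved under pics/ and viewed, and the job is handed in when it is done.

Besides the shell and the picture viewer there is one more tool, called after "Emit:" in YAML: its name, and indented under it one key for each argument. drive_tool: Moves the arm, as the interface text tells. Its arguments: {"type":"object","properties":{"plan":{"type":"array"}},"required":["plan"]}

```bash
ls; mkdir -p pics
python3 - <<'E'
from bench import sensors, optics, ticket, manip
import cv2
print(sensors.sense()); print(manip.pinch_z)
for n in ["scene","top","wrist"]:
    c=optics.read_camera(n); cv2.imwrite(f"pics/{n}0.png",c["color"][:,:,::-1])
    print(n,{k:c[k] for k in c if k!="color"})
E
```

```text
pics
{'t': 0.0, 'qpos': array([ 1.07773979e+00,  3.79444811e-01,  1.73476957e+00, -9.27650449e-06,
        1.02851002e+00, -3.32998612e-02]), 'qvel': array([ 1.05156894e-04, -1.37691152e-04,  1.50112968e-04, -8.92888556e-04,
        4.69461253e-05,  5.45131092e-05]), 'joint_torque': array([-6.78846081e-04, -7.63728333e+01, -4.34377885e+01,  6.50861277e-02,
        4.24028258e-02, -1.43763295e-04]), 'tcp_pos': array([310.42965763, 626.95843872, 213.26846589]), 'ee_rot': array([-7.15767584e-01, -3.05867235e+00,  1.71962393e-03]), 'ft_force': array([-0.45096377, -0.68077945,  0.35027   ]), 'ft_torque': array([ 0.03002008,  0.01377003, -0.00144531]), 'width': 1.000264817041177}
18.8
scene {'fx': 497.69916082748006, 'fy': 497.69916082748006, 'cx': 279.83433113577075, 'cy': 212.3880587439295, 'k1': 0.01717780580539631, 'R': array([[-0.52663861,  0.85008759,  0.0016928 ],
       [ 0.42843875,  0.26714138, -0.86317769],
       [-0.73422885, -0.45385744, -0.50489743]]), 't': array([ 296.40271086, -172.9745977 , 1554.64090648])}
top {'fx': 434.44869058430953, 'fy': 434.44869058430953, 'cx': 279.9307463184772, 'cy': 208.55240453912046, 'k1': -0.0035281084627693414, 'R': array([[-0.0044937 , -0.99998911, -0.00125665],
       [-0.99866517,  0.00455241, -0.05145053],
       [ 0.05145569,  0.00102377, -0.99867475]]), 't': array([-3.50361732e-01,  5.59701276e+02,  9.25889333e+02])}
wrist {'fx': 304.52119676399667, 'fy': 304.52119676399667, 'cx': 280.8102636013798, 'cy': 205.3492124365829, 'k1': -0.055121253322252005, 'R': array([[ 0.44390576,  0.89607041, -0.00234502],
       [ 0.86286783, -0.42674873,  0.27082214],
       [ 0.24167497, -0.12224295, -0.96262655]]), 't': array([-699.17806731,  -30.46324591,  391.22091026])}
```

View pics/top0.png

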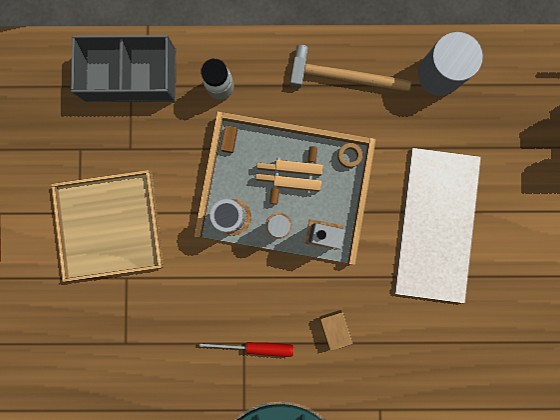

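View pics/scene0.png

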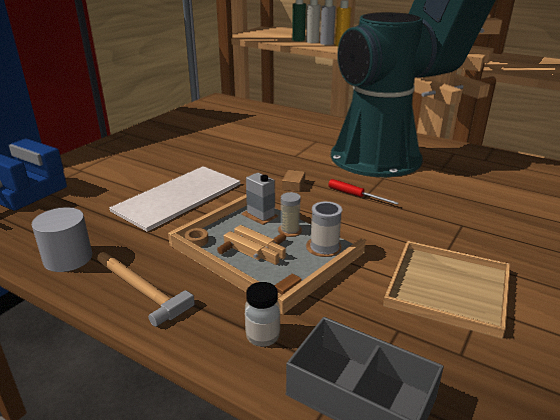

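View pics/wrist0.png

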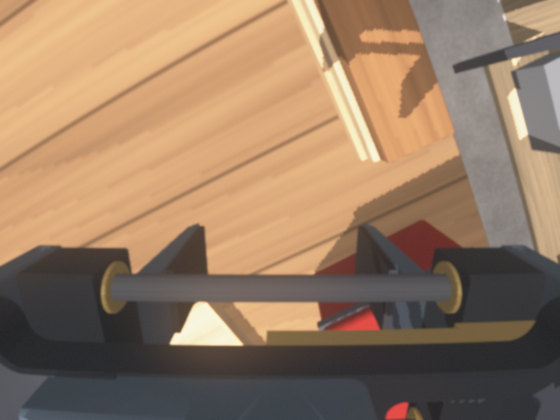

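```bash
cat > h.py <<'E'
import numpy as np, cv2
from bench import sensors, optics
from scipy.spatial.transform import Rotation as Ro
def K(c): return np.array([[c["fx"],0,c["cx"]],[0,c["fy"],c["cy"]],[0,0,1.]])
def D(c): return np.array([c["k1"],0,0,0.])
def pt(c,uv,z):
    "pixels -> world points on plane z"
    uv=np.asarray(uv,float).reshape(-1,1,2)
    s=cv2.undistortPoints(uv,K(c),D(c)).reshape(-1,2)
    d=np.c_[s,np.ones(len(s))]@c["R"]; C=-c["R"].T@c["t"]
    return C+d*((z-C[2])/d[:,2])[:,None]
def px(c,X):
    return cv2.projectPoints(np.asarray(X,float).reshape(-1,1,3),cv2.Rodrigues(c["R"])[0],c["t"],K(c),D(c))[0].reshape(-1,2)
def crop(c,u0,v0,u1,v1,name,s=4):
    cv2.imwrite("pics/"+name,cv2.resize(c["color"][v0:v1,u0:u1,::-1],None,fx=s,fy=s,interpolation=cv2.INTER_CUBIC))
def axes():
    st=sensors.sense(); M=Ro.from_rotvec(st["ee_rot"]).as_matrix()
    return st,M
def go(x,y,z=None,jaw=None):
    "shift in tool axes (m) & turn deg to reach TCP x,y,z (mm), jaw line direction angle (deg world)"
    st,M=axes(); p=st["tcp_pos"]; z=p[2] if z is None else z
    d=M.T@(np.array([x,y,z])-p)/1000
    t=0
    cur=np.degrees(np.arctan2(M[1,1],M[0,1]))
    if jaw is not None:
        t=-((jaw-cur+90)%180-90)  # tool z down: turn sign flips
    print("tcp",p.round(1),"jaw",round(cur%180,1),"tilt",np.degrees(np.arccos(-M[2,2])).round(2),"F",st["ft_force"].round(1),"w",round(st["width"]*91.2,1),"t",round(st["t"],1),"q6",st["qpos"][5].round(2))
    print("shift",d.round(4),"turn",round(t,1))
E
python3 - <<'E'
from h import *
c=optics.read_camera("top"); np.save("pics/top0.npy",c,allow_pickle=True)
print(-c["R"].T@c["t"])
crop(c,190,105,385,270,"bay0.png",4)
b=cv2.inRange(c["color"],(190,190,180),(255,255,255)); b[:, :380]=0;b[:140]=0;b[310:]=0
n,l,s,ce=cv2.connectedComponentsWithStats(b); i=1+s[1:,4].argmax()
cn=cv2.findContours((l==i).astype(np.uint8),0,2)[0][0]
r=cv2.minAreaRect(cn); q=cv2.boxPoints(r); P=pt(c,q,12); print("board",P.round(1),P.mean(0), np.linalg.norm(P-np.roll(P,1,0),axis=1))
go(310,627)
E
```

```text
[511.31031821  -3.84624409 953.45878947]
board [[ 373.8 -249.4   12. ]
 [ 692.  -292.3   12. ]
 [ 673.9 -442.1   12. ]
 [ 356.2 -396.7   12. ]] [ 523.98307253 -345.13256536   12.        ] [148.34277359 321.09480173 150.93585918 320.90891862]
tcp [310.5 627.1 213.5] jaw 63.7 tilt 0.04 F [ 1.2 -0.   0.5] w 91.3 t 0.2 q6 -0.03
shift [ 0.0004 -0.0003  0.    ] turn 0
```

View pics/bay0.png

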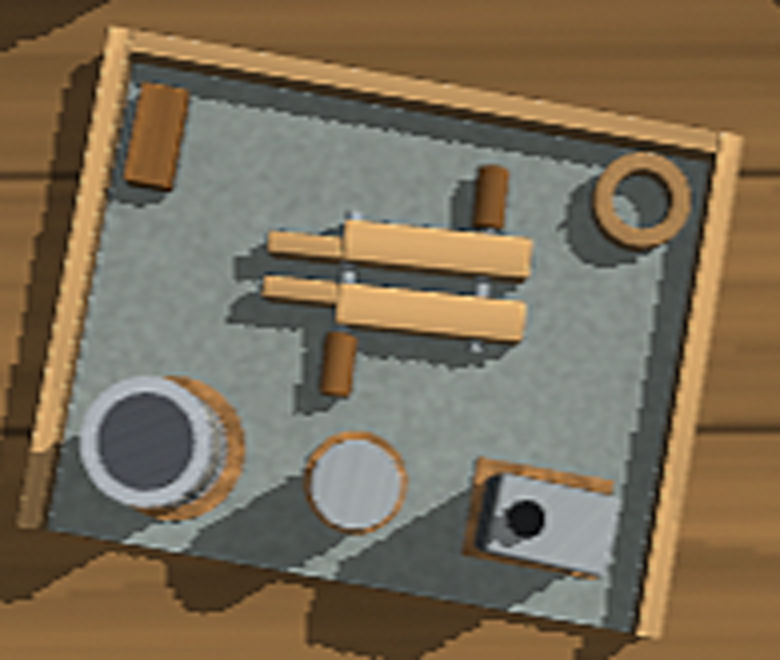

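Run:
```python
from h import *
c=np.load("pics/top0.npy",allow_pickle=True).item()
f=lambda L,z: pt(c,[((u+.5)/4-.5+190,(v+.5)/4-.5+105) for u,v in L],z).round(1)
tin=f([(146,443),(80,443),(213,443),(146,376),(146,510)],110); print("tin",tin[0],tin[2]-tin[1],tin[3]-tin[4])
j=f([(355,484),(308,484),(402,484),(355,437),(355,530)],100); print("jar",j[0],j[2]-j[1],j[3]-j[4])
o=f([(500,472),(615,487),(600,575),(487,552)],113); print("oil",o,o.mean(0)); print("cap",f([(526,518)],123))
cl=f([(493,167),(337,397)],28); print("clamp ends",cl,cl.mean(0))
jw=f([(345,222),(530,240),(523,341),(337,322)],38); print("jaw",jw,np.linalg.norm(jw-np.roll(jw,1,0),axis=1))
e=f([(115,30),(740,135),(645,635),(22,525)],47); print("bay corners",e,np.linalg.norm(e-np.roll(e,1,0),axis=1))
v=e[0]-e[3]; w=e[1]-e[2]; print("bay x ang",[np.degrees(np.arctan2(a[1],a[0])).round(1) for a in (v,w)])
v=e[0]-e[1];print(np.degrees(np.arctan2(v[1],v[0]))-90)
# tray: 
t=pt(c,[(53,187),(149,172),(160,268),(64,281)],28);print("tray",t.round(1),t.mean(0),np.linalg.norm(t-np.roll(t,1,0),axis=1))
crop(c,40,155,175,295,"tray0.png",4)
```

```text
tin [542.  101.6 110. ] [ -0.3 -64.6   0. ] [65.1  0.1  0. ]
jar [5.217e+02 2.000e-01 1.000e+02] [ -0.2 -46.1   0. ] [45.6 -0.2  0. ]
oil [[ 527.1  -70.   113. ]
 [ 519.6 -125.5  113. ]
 [ 477.2 -117.7  113. ]
 [ 488.5  -63.4  113. ]] [503.1  -94.15 113.  ]
cap [[504.9 -81.4 123. ]]
clamp ends [[692.5 -74.3  28. ]
 [569.   10.   28. ]] [630.75 -32.15  28.  ]
jaw [[661.4   5.2  38. ]
 [651.4 -92.8  38. ]
 [597.6 -88.6  38. ]
 [608.2   9.7  38. ]] [53.38998033 98.50888285 53.9636915  98.86986396]
bay corners [[ 762.8  126.3   47. ]
 [ 705.1 -203.1   47. ]
 [ 443.4 -149.7   47. ]
 [ 501.8  174.    47. ]] [265.32299184 334.41538541 267.09258694 328.92590351]
bay x ang [np.float64(-10.4), np.float64(-11.5)]
-9.935527659968429
tray [[607.4 483.   28. ]
 [638.7 277.4  28. ]
 [434.  251.9  28. ]
 [407.4 455.2  28. ]] [521.89468615 366.86348892  28.        ] [201.93966753 207.89772044 206.3456476  205.03934347]
```

View pics/tray0.png

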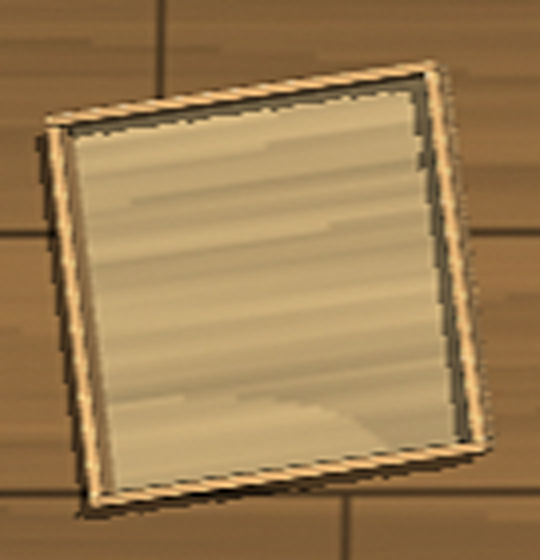

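Run:
```python
from h import *
go(503,-95,180,-10)
```

```text
tcp [310.5 627.1 213.5] jaw 63.7 tilt 0.04 F [ 1.2 -0.   0.5] w 91.3 t 0.2 q6 -0.03
shift [-0.4929 -0.5616  0.0339] turn 73.7
```

Emit:
drive_tool:
  plan: [-0.493, -0.562, 0.034, 73.7, 0.0912, -0.493, -0.562, 0.034, 73.7, 0.0912, -0.493, -0.562, 0.034, 73.7, 0.0912, -0.493, -0.562, 0.034, 73.7, 0.0912, -0.493, -0.562, 0.034, 73.7, 0.0912, -0.493, -0.562, 0.034, 73.7, 0.0912, -0.493, -0.562, 0.034, 73.7, 0.0912, -0.493, -0.562, 0.034, 73.7, 0.0912]

```text
t: 1.0
tcp_pos: [413.4, 239.3, 195.8]
ee_rot: [2.324, 2.113, -0.0]
ft_force: [1.1, -0.2, 0.2]
width: 1.001
```

Run:
```python
from h import *
go(503,-95,170,-10)
```

```text
tcp [413.4 239.3 195.8] jaw 174.6 tilt 0.03 F [ 1.1 -0.2  0.2] w 91.3 t 1.0 q6 0.57
shift [-0.3243  0.1208  0.0259] turn 4.6
```

Emit:
drive_tool:
  plan: [-0.324, 0.121, 0.026, 4.6, 0.0912, -0.324, 0.121, 0.026, 4.6, 0.0912, -0.324, 0.121, 0.026, 4.6, 0.0912, -0.324, 0.121, 0.026, 4.6, 0.0912, -0.324, 0.121, 0.026, 4.6, 0.0912, -0.324, 0.121, 0.026, 4.6, 0.0912, -0.324, 0.121, 0.026, 4.6, 0.0912, -0.324, 0.121, 0.026, 4.6, 0.0912]

```text
t: 1.8
tcp_pos: [504.3, -99.1, 169.8]
ee_rot: [2.41, 2.013, -0.0]
ft_force: [0.2, -0.4, -0.9]
width: 0.999
```

Run:
```python
from h import *
go(503,-95,55,-10)
c=optics.read_camera("wrist");crop(c,0,0,560,420,"w1.png",1)
print(px(c,[[503,-95,113],[505,-81,123]]))
c=optics.read_camera("scene");crop(c,150,100,400,300,"s1.png",3)
```

```text
tcp [504.3 -99.1 169.8] jaw 169.7 tilt 0.07 F [ 0.2 -0.4 -0.9] w 91.1 t 1.8 q6 -0.06
shift [ 0.0039 -0.0021  0.1148] turn -0.3
[[278.20690875 216.31455604]
 [277.33678579 202.23584369]]
```

View pics/w1.png

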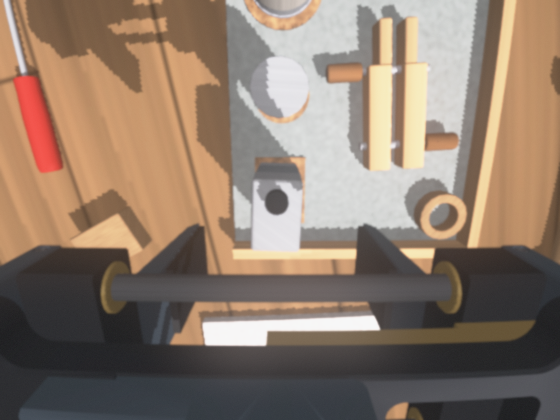

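View pics/s1.png

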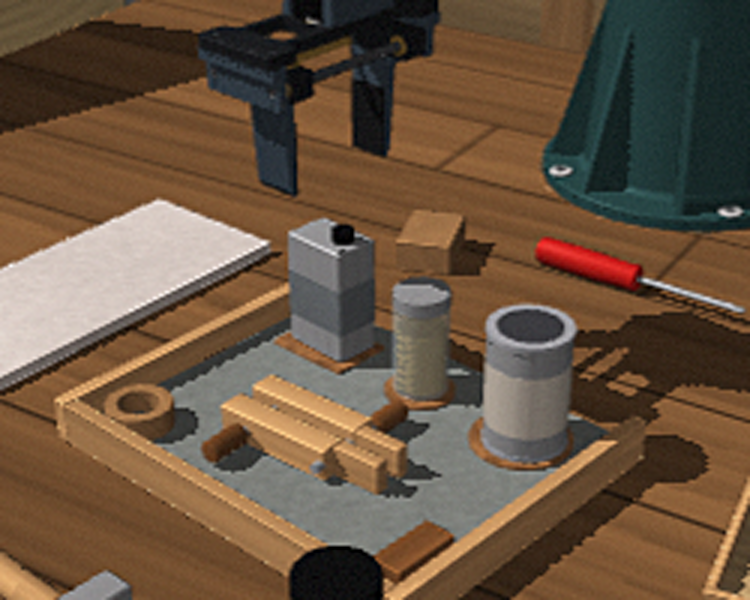

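Emit:
drive_tool:
  plan: [0.004, -0.002, 0.04, -0.3, 0.0912, 0.004, -0.002, 0.08, -0.3, 0.0912, 0.004, -0.002, 0.115, -0.3, 0.0912, 0.004, -0.002, 0.115, -0.3, 0.0912, 0.004, -0.002, 0.115, -0.3, 0.02, 0.004, -0.002, 0.115, -0.3, 0.02, 0.004, -0.002, 0.115, -0.3, 0.02, 0.004, -0.002, 0.115, -0.3, 0.02]

```text
t: 2.7
tcp_pos: [502.5, -91.2, 56.0]
ee_rot: [2.403, 2.021, 0.001]
ft_force: [0.8, 0.6, 0.1]
width: 0.68
```

Run:
```python
from h import *
go(503,-95,55,-10)
```

```text
tcp [502.5 -91.2  56. ] jaw 170.1 tilt 0.1 F [0.8 0.6 0.1] w 62.0 t 2.7 q6 -0.05
shift [-0.0036  0.0011  0.001 ] turn 0.1
```

Emit:
drive_tool:
  plan: [-0.003, 0, 0, 0, 0.02, -0.003, 0, 0, 0, 0.02, -0.003, 0, 0, 0, 0.02, -0.003, 0, 0, 0, 0.02, -0.003, 0, 0, 0, 0.02, -0.003, 0, 0, 0, 0.02]

```text
t: 3.3
tcp_pos: [502.0, -94.4, 56.2]
ee_rot: [2.403, 2.021, 0.001]
ft_force: [-2.5, -1.8, 7.9]
width: 0.445
```

Emit:
drive_tool:
  plan: [0, 0, -0.03, 0, 0.02, 0, 0, -0.07, 0, 0.02, 0, 0, -0.1, 0, 0.02, 0, 0, -0.1, 0, 0.02, 0, 0, -0.1, 0, 0.02]

```text
t: 3.8
tcp_pos: [501.7, -94.3, 156.0]
ee_rot: [2.403, 2.021, 0.001]
ft_force: [0.2, 0.2, -4.4]
width: 0.44
```

Run:
```python
from h import *
go(628,-359.5,150,-10)
```

```text
tcp [501.7 -94.3 156. ] jaw 170.1 tilt 0.11 F [ 0.2  0.2 -4.4] w 40.2 t 3.8 q6 -0.06
shift [-0.2397  0.1699  0.0065] turn 0.1
```

Emit:
drive_tool:
  plan: [-0.03, 0.021, 0.006, 0, 0.02, -0.07, 0.05, 0.006, 0, 0.02, -0.11, 0.08, 0.006, 0, 0.02, -0.15, 0.107, 0.006, 0, 0.02, -0.19, 0.135, 0.006, 0, 0.02, -0.225, 0.16, 0.006, 0, 0.02, -0.24, 0.17, 0.006, 0, 0.02, -0.24, 0.17, 0.006, 0, 0.02]

```text
t: 4.6
tcp_pos: [627.7, -361.5, 147.4]
ee_rot: [-2.405, -2.02, 0.0]
ft_force: [-0.0, 1.2, -3.9]
width: 0.432
```

Run:
```python
from h import *
go(628,-359.5,54,-8)
```

```text
tcp [ 627.7 -361.5  147.4] jaw 170.0 tilt 0.04 F [-0.   1.2 -3.9] w 39.4 t 4.6 q6 -0.38
shift [0.002  0.     0.0934] turn -2.0
```

Emit:
drive_tool:
  plan: [0.001, 0, 0.03, 0, 0.02, 0.001, 0, 0.06, 0, 0.02, 0.001, 0, 0.082, 0, 0.02, 0.001, 0, 0.09, 0, 0.02, 0.001, 0, 0.094, 0, 0.02, 0.001, 0, 0.094, 0, 0.02, 0.001, 0, 0.094, 0, 0.02]

```text
t: 5.3
tcp_pos: [627.6, -360.0, 53.3]
ee_rot: [-2.405, -2.02, 0.0]
ft_force: [0.8, 0.1, -3.1]
width: 0.439
```

Emit:
drive_tool:
  plan: [0, 0, 0.001, 0, 0.0912, 0, 0, 0.001, 0, 0.0912, 0, 0, 0.001, 0, 0.0912, 0, 0, 0.001, 0, 0.0912, 0, 0, 0, 0, 0.0912, 0, 0, -0.03, 0, 0.0912, 0, 0, -0.07, 0, 0.0912, 0, 0, -0.11, 0, 0.0912]

```text
t: 6.1
tcp_pos: [627.3, -359.9, 164.3]
ee_rot: [-2.404, -2.019, 0.001]
ft_force: [0.2, -0.5, 0.8]
width: 1.0
```

Run:
```python
from h import *
go(522,0,165,-10)
c=optics.read_camera("scene");crop(c,80,80,400,320,"s2.png",2)
```

```text
tcp [ 627.3 -359.9  164.3] jaw 170.1 tilt 0.11 F [ 0.2 -0.5  0.8] w 91.2 t 6.1 q6 -0.38
shift [ 3.363e-01 -1.659e-01 -2.000e-04] turn 0.1
```

View pics/s2.png

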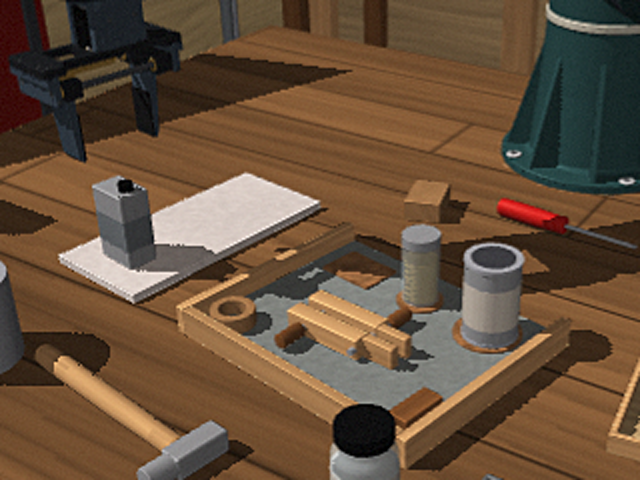

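The oil can stands at the far end of the white board (cropped about (125,225)) and the fingers are clear of it. Next is the jar.

Emit:
drive_tool:
  plan: [0.336, -0.166, 0, 0, 0.0912, 0.336, -0.166, 0, 0, 0.0912, 0.336, -0.166, 0, 0, 0.0912, 0.336, -0.166, 0, 0, 0.0912, 0.336, -0.166, 0, 0, 0.0912, 0.336, -0.166, 0, 0, 0.0912, 0.336, -0.166, 0, 0, 0.0912, 0.336, -0.166, 0, 0, 0.0912]

```text
t: 6.95
tcp_pos: [523.4, 0.8, 170.2]
ee_rot: [2.399, 2.019, 0.004]
ft_force: [0.8, -0.9, -0.4]
width: 0.998
```

Emit:
drive_tool:
  plan: [0, 0, 0, 0, 0.0912, 0, 0, 0, 0, 0.0912]

```text
t: 7.15
tcp_pos: [523.6, 1.1, 170.4]
ee_rot: [2.398, 2.02, 0.004]
ft_force: [0.3, -0.9, -0.3]
width: 1.002
```

Run:
```python
from h import *
go(522,0,50,-10)
c=optics.read_camera("wrist");crop(c,0,0,560,420,"w2.png",1)
print(px(c,[[522,0,100]]))
```

```text
tcp [523.6   1.1 170.4] jaw 170.2 tilt 0.4 F [ 0.3 -0.9 -0.3] w 91.4 t 7.2 q6 0.13
shift [-0.0011 -0.0021  0.1204] turn 0.2
[[278.63839681 216.97565688]]
```

View pics/w2.png

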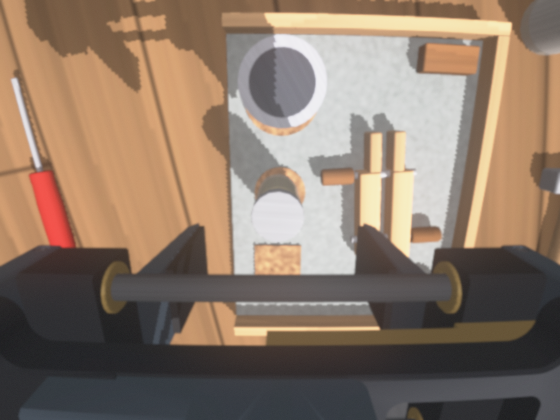

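Emit:
drive_tool:
  plan: [-0.001, -0.002, 0.04, 0, 0.0912, -0.001, -0.002, 0.085, 0, 0.0912, -0.001, -0.002, 0.12, 0, 0.0912, -0.001, -0.002, 0.12, 0, 0.0912, -0.001, -0.002, 0.12, 0, 0.02, -0.001, -0.002, 0.12, 0, 0.02, -0.001, -0.002, 0.12, 0, 0.02, -0.001, -0.002, 0.12, 0, 0.02]

```text
t: 8.0
tcp_pos: [523.3, -0.7, 51.8]
ee_rot: [2.398, 2.018, 0.007]
ft_force: [0.1, 0.0, -0.6]
width: 0.678
```

Emit:
drive_tool:
  plan: [0, 0, 0, 0, 0.02, 0, 0, 0, 0, 0.02, 0, 0, 0, 0, 0.02, 0, 0, 0, 0, 0.02, 0, 0, 0, 0, 0.02]

```text
t: 8.5
tcp_pos: [523.2, -0.6, 52.1]
ee_rot: [2.398, 2.018, 0.006]
ft_force: [-4.8, -0.1, 10.6]
width: 0.479
```

Run:
```python
from h import *
go(522,0,150,-10)
```

```text
tcp [523.2  -0.6  52.1] jaw 170.2 tilt 0.49 F [-4.8 -0.1 10.6] w 43.7 t 8.5 q6 0.13
shift [ 0.0002 -0.0004 -0.0979] turn 0.2
```

Emit:
drive_tool:
  plan: [0, 0, -0.03, 0, 0.02, 0, 0, -0.07, 0, 0.02, 0, 0, -0.1, 0, 0.02, 0, 0, -0.1, 0, 0.02]

```text
t: 8.9
tcp_pos: [524.5, -0.3, 155.9]
ee_rot: [2.395, 2.015, 0.013]
ft_force: [0.4, 0.1, -2.5]
width: 0.477
```

Run:
```python
from h import *
go(524,-345,150,-10)
```

```text
tcp [ 5.245e+02 -3.000e-01  1.559e+02] jaw 170.2 tilt 0.82 F [ 0.4  0.1 -2.5] w 43.5 t 8.9 q6 0.13
shift [-0.3397  0.0582  0.0071] turn 0.2
```

Emit:
drive_tool:
  plan: [-0.035, 0.006, 0.004, 0, 0.02, -0.08, 0.014, 0.004, 0, 0.02, -0.13, 0.022, 0.004, 0, 0.02, -0.18, 0.031, 0.004, 0, 0.02, -0.23, 0.039, 0.004, 0, 0.02, -0.28, 0.048, 0.004, 0, 0.02, -0.32, 0.055, 0.004, 0, 0.02, -0.34, 0.058, 0.004, 0, 0.02]

```text
t: 9.7
tcp_pos: [523.1, -348.3, 151.9]
ee_rot: [2.397, 2.013, 0.012]
ft_force: [-0.8, 0.8, -2.1]
width: 0.476
```

Run:
```python
from h import *
go(524,-345,49,-10)
```

```text
tcp [ 523.1 -348.3  151.9] jaw 170.1 tilt 0.79 F [-0.8  0.8 -2.1] w 43.4 t 9.7 q6 -0.46
shift [ 0.0035 -0.001   0.1029] turn 0.1
```

Emit:
drive_tool:
  plan: [0.001, 0, 0.04, 0, 0.02, 0.001, 0, 0.075, 0, 0.02, 0.001, 0, 0.094, 0, 0.02, 0.001, 0, 0.101, 0, 0.02, 0.001, 0, 0.103, 0, 0.02, 0.001, 0, 0.103, 0, 0.02, 0.001, 0, 0.103, 0, 0.02]

```text
t: 10.4
tcp_pos: [524.7, -347.3, 49.0]
ee_rot: [2.396, 2.014, 0.013]
ft_force: [-0.0, -0.7, -2.4]
width: 0.476
```

Emit:
drive_tool:
  plan: [0, 0, 0.001, 0, 0.0912, 0, 0, 0.001, 0, 0.0912, 0, 0, 0.001, 0, 0.0912, 0, 0, 0.001, 0, 0.0912, 0, 0, 0, 0, 0.0912, 0, 0, -0.03, 0, 0.0912, 0, 0, -0.07, 0, 0.0912, 0, 0, -0.11, 0, 0.0912]

```text
t: 11.2
tcp_pos: [522.9, -346.7, 160.1]
ee_rot: [2.397, 2.014, 0.012]
ft_force: [-0.0, 0.3, 0.1]
width: 1.001
```

Run:
```python
from h import *
go(542,101.6,165,-10)
```

```text
tcp [ 522.9 -346.7  160.1] jaw 170.1 tilt 0.75 F [-0.   0.3  0.1] w 91.3 t 11.2 q6 -0.46
shift [ 0.4449 -0.0584 -0.006 ] turn 0.1
```

Emit:
drive_tool:
  plan: [0.445, -0.058, -0.005, 0, 0.0912, 0.445, -0.058, -0.005, 0, 0.0912, 0.445, -0.058, -0.005, 0, 0.0912, 0.445, -0.058, -0.005, 0, 0.0912, 0.445, -0.058, -0.005, 0, 0.0912, 0.445, -0.058, -0.005, 0, 0.0912, 0.445, -0.058, -0.005, 0, 0.0912, 0.445, -0.058, -0.005, 0, 0.0912]

```text
t: 12.0
tcp_pos: [540.1, 54.7, 163.8]
ee_rot: [2.397, 2.014, 0.013]
ft_force: [1.7, -0.6, 0.1]
width: 1.0
```

Run:
```python
from h import *
go(542,101.6,165,-10)
```

```text
tcp [540.1  54.7 163.8] jaw 170.1 tilt 0.78 F [ 1.7 -0.6  0.1] w 91.2 t 12.0 q6 0.24
shift [ 0.0466 -0.0062 -0.0013] turn 0.1
```

Emit:
drive_tool:
  plan: [0.045, -0.006, -0.001, 0, 0.0912, 0.046, -0.006, -0.001, 0, 0.0912, 0.046, -0.006, -0.001, 0, 0.0912, 0.046, -0.006, -0.001, 0, 0.0912]

```text
t: 12.4
tcp_pos: [542.1, 100.3, 164.7]
ee_rot: [2.398, 2.013, 0.013]
ft_force: [-0.6, -0.7, 0.5]
width: 1.001
```

Run:
```python
from h import *
go(542,101.6,52,-10)
c=optics.read_camera("wrist");crop(c,0,0,560,420,"w3.png",1)
print(px(c,[[542,101.6,110]]))
```

```text
tcp [542.1 100.3 164.7] jaw 170.0 tilt 0.77 F [-0.6 -0.7  0.5] w 91.3 t 12.4 q6 0.32
shift [ 0.0014 -0.0018  0.1127] turn 0.0
[[279.53298267 220.17595484]]
```

View pics/w3.png

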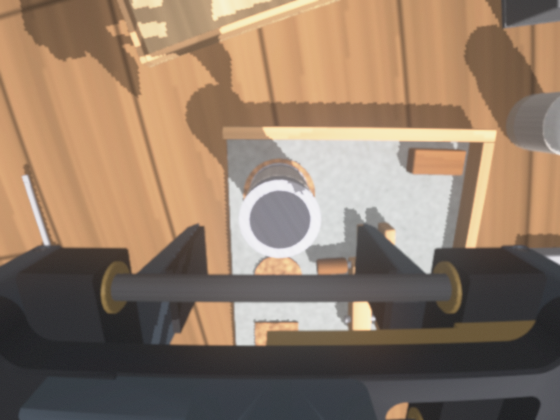

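The tin's top is centred at about (280,218), where the projection put it (280,220), so I can go down.

Emit:
drive_tool:
  plan: [0.001, -0.001, 0.035, 0, 0.0912, 0.001, -0.001, 0.08, 0, 0.0912, 0.001, -0.001, 0.11, 0, 0.0912, 0.001, -0.001, 0.112, 0, 0.0912, 0.001, -0.001, 0.112, 0, 0.04, 0.001, -0.001, 0.112, 0, 0.04, 0.001, -0.001, 0.112, 0, 0.04, 0.001, -0.001, 0.112, 0, 0.04]

```text
t: 13.25
tcp_pos: [543.2, 100.8, 53.9]
ee_rot: [2.398, 2.012, 0.014]
ft_force: [-2.9, 1.2, 11.7]
width: 0.68
```

Emit:
drive_tool:
  plan: [0, 0, 0, 0, 0.04, 0, 0, 0, 0, 0.04, 0, 0, 0, 0, 0.04]

```text
t: 13.55
tcp_pos: [543.4, 100.9, 54.1]
ee_rot: [2.398, 2.012, 0.015]
ft_force: [-1.7, 0.3, 1.5]
width: 0.676
```

Emit:
drive_tool:
  plan: [0, 0, -0.03, 0, 0.04, 0, 0, -0.07, 0, 0.04, 0, 0, -0.1, 0, 0.04, 0, 0, -0.1, 0, 0.04]

```text
t: 13.95
tcp_pos: [544.0, 101.5, 157.8]
ee_rot: [2.395, 2.01, 0.023]
ft_force: [0.9, 0.5, -3.5]
width: 0.678
```

Run:
```python
from h import *
go(424,-331,150,-10)
```

```text
tcp [544.  101.5 157.8] jaw 170.0 tilt 1.19 F [ 0.9  0.5 -3.5] w 61.8 t 13.9 q6 0.32
shift [-0.4468 -0.0433  0.0062] turn 0.0
```

Emit:
drive_tool:
  plan: [-0.035, -0.003, 0.004, 0, 0.04, -0.08, -0.008, 0.004, 0, 0.04, -0.125, -0.012, 0.004, 0, 0.04, -0.17, -0.017, 0.004, 0, 0.04, -0.215, -0.021, 0.004, 0, 0.04, -0.26, -0.025, 0.004, 0, 0.04, -0.305, -0.03, 0.004, 0, 0.04, -0.35, -0.034, 0.004, 0, 0.04]

```text
t: 14.75
tcp_pos: [448.5, -238.7, 151.4]
ee_rot: [2.396, 2.011, 0.022]
ft_force: [1.5, 0.5, -2.9]
width: 0.679
```

Run:
```python
from h import *
go(424,-331,150,-10)
```

```text
tcp [ 448.5 -238.7  151.4] jaw 170.0 tilt 1.13 F [ 1.5  0.5 -2.9] w 61.9 t 14.8 q6 -0.37
shift [-0.0952 -0.0081  0.0011] turn 0.0
```

Emit:
drive_tool:
  plan: [-0.04, -0.003, 0.001, 0, 0.04, -0.075, -0.006, 0.001, 0, 0.04, -0.093, -0.008, 0.001, 0, 0.04, -0.095, -0.008, 0.001, 0, 0.04, -0.095, -0.008, 0.001, 0, 0.04, -0.095, -0.008, 0.001, 0, 0.04]

```text
t: 15.35
tcp_pos: [424.0, -329.7, 149.4]
ee_rot: [2.396, 2.012, 0.022]
ft_force: [0.7, 0.5, -2.8]
width: 0.679
```

Run:
```python
from h import *
go(424,-331,51,-10)
```

```text
tcp [ 424.  -329.7  149.4] jaw 170.0 tilt 1.08 F [ 0.7  0.5 -2.8] w 61.9 t 15.3 q6 -0.55
shift [-0.0015 -0.0016  0.0984] turn 0.0
```

Emit:
drive_tool:
  plan: [-0.001, -0.001, 0.04, 0, 0.04, -0.001, -0.001, 0.075, 0, 0.04, -0.001, -0.001, 0.09, 0, 0.04, -0.001, -0.001, 0.096, 0, 0.04, -0.001, -0.001, 0.098, 0, 0.04, -0.001, -0.001, 0.098, 0, 0.04, -0.001, -0.001, 0.098, 0, 0.04]

```text
t: 16.05
tcp_pos: [425.4, -331.1, 52.6]
ee_rot: [2.395, 2.011, 0.023]
ft_force: [0.0, -0.3, -3.5]
width: 0.677
```

Emit:
drive_tool:
  plan: [0, 0, 0.001, 0, 0.0912, 0, 0, 0.001, 0, 0.0912, 0, 0, 0.001, 0, 0.0912, 0, 0, 0.001, 0, 0.0912, 0, 0, 0, 0, 0.0912, 0, 0, -0.03, 0, 0.0912, 0, 0, -0.07, 0, 0.0912, 0, 0, -0.11, 0, 0.0912]

```text
t: 16.85
tcp_pos: [422.8, -330.6, 163.6]
ee_rot: [2.396, 2.012, 0.022]
ft_force: [-0.4, 0.3, 0.3]
width: 1.005
```

Run:
```python
from h import *
go(631,-32,160,-5.8)
c=optics.read_camera("scene");crop(c,80,80,400,320,"s3.png",2)
```

```text
tcp [ 422.8 -330.6  163.6] jaw 170.0 tilt 1.11 F [-0.4  0.3  0.3] w 91.7 t 16.9 q6 -0.55
shift [0.3301 0.1534 0.0074] turn -4.2
```

View pics/s3.png

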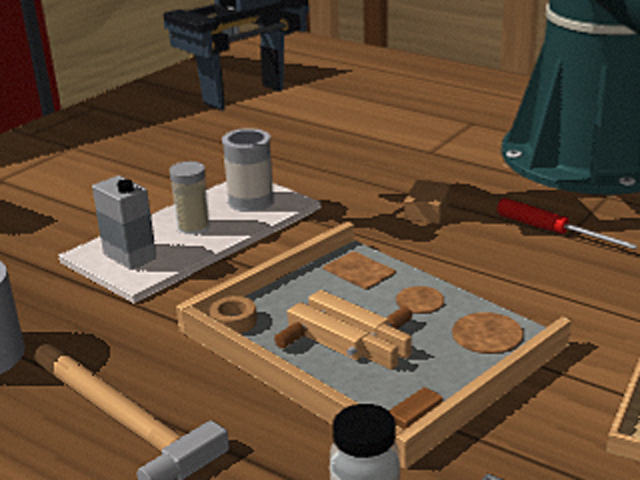

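Run:
```python
from h import *
c=optics.read_camera("top");np.save("pics/top1.npy",c,allow_pickle=True); crop(c,190,105,500,320,"t1.png",2); crop(c,190,180,370,270,"t1b.png",4)
```

```text
(no output)
```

View pics/t1.png

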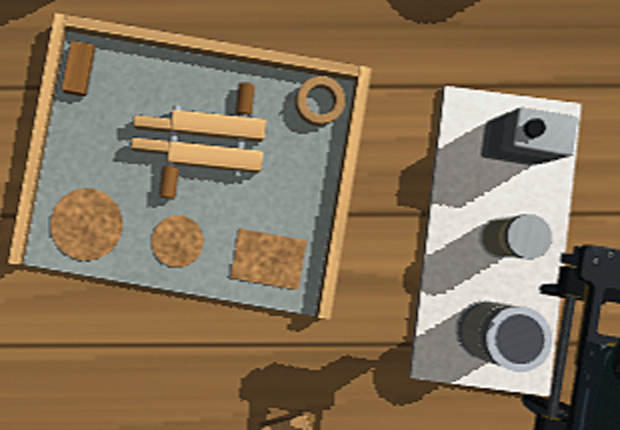

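View pics/t1b.png

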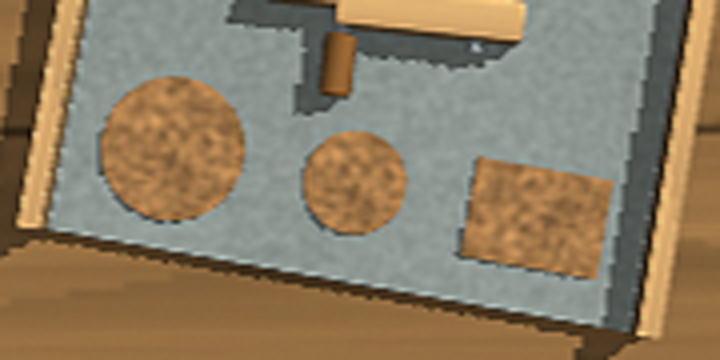

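Emit:
drive_tool:
  plan: [0.33, 0.153, 0.006, -4.2, 0.0912, 0.33, 0.153, 0.006, -4.2, 0.0912, 0.33, 0.153, 0.006, -4.2, 0.0912, 0.33, 0.153, 0.006, -4.2, 0.0912, 0.33, 0.153, 0.006, -4.2, 0.0912, 0.33, 0.153, 0.006, -4.2, 0.0912, 0.33, 0.153, 0.006, -4.2, 0.0912, 0.33, 0.153, 0.006, -4.2, 0.0912]

```text
t: 17.75
tcp_pos: [635.0, -30.7, 164.6]
ee_rot: [2.311, 2.095, 0.024]
ft_force: [-0.1, -0.4, -0.6]
width: 0.997
```

Emit:
drive_tool:
  plan: [0, 0, 0, 0, 0.0912]

```text
t: 17.85
tcp_pos: [635.3, -29.3, 163.9]
ee_rot: [2.309, 2.098, 0.023]
ft_force: [-0.4, -1.1, -0.3]
width: 1.001
```

Run:
```python
from h import *
go(631,-32,22,-5.8)
c=optics.read_camera("wrist");crop(c,0,0,560,420,"w4.png",1)
print(px(c,[[631,-32,38]]))
```

```text
tcp [635.3 -29.3 163.9] jaw 174.5 tilt 1.51 F [-0.4 -1.1 -0.3] w 91.3 t 17.9 q6 0.02
shift [-0.0026 -0.0077  0.1417] turn 0.3
[[273.64170277 201.38518071]]
```

View pics/w4.png

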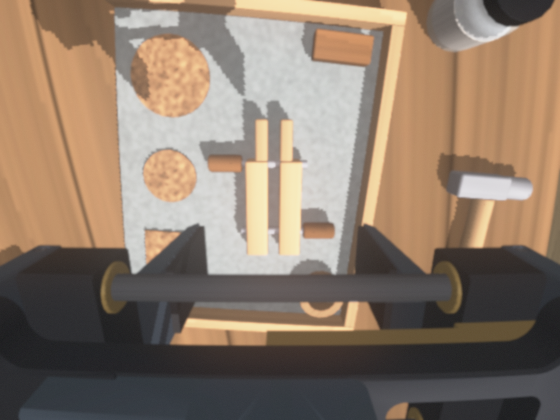

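Emit:
drive_tool:
  plan: [-0.002, -0.005, 0.045, 0.3, 0.0912, -0.002, -0.008, 0.09, 0.3, 0.0912, -0.002, -0.008, 0.125, 0.3, 0.0912, -0.002, -0.008, 0.143, 0.3, 0.0912, -0.002, -0.008, 0.145, 0.3, 0.0912, -0.002, -0.008, 0.146, 0.3, 0.0912]

```text
t: 18.5
tcp_pos: [629.8, -33.2, 17.9]
ee_rot: [2.317, 2.09, 0.022]
ft_force: [0.7, -0.5, 0.7]
width: 1.003
```

Emit:
drive_tool:
  plan: [0, 0, 0, 0, 0.03, 0, 0, 0, 0, 0.03, 0, 0, 0, 0, 0.03, 0, 0, 0, 0, 0.03, 0, 0, 0, 0, 0.03, 0, 0, 0, 0, 0.03, 0, 0, 0, 0, 0.03]

```text
t: 19.2
tcp_pos: [630.0, -33.1, 18.3]
ee_rot: [2.317, 2.09, 0.023]
ft_force: [-1.4, -0.3, 5.5]
width: 0.615
```

Run:
```python
from h import *
go(631,-32,22,-5.8)
c=np.load("pics/top1.npy",allow_pickle=True).item()
# mats
f=lambda m,z:None
hsv=cv2.cvtColor(c["color"],cv2.COLOR_RGB2HSV)
m=cv2.inRange(hsv,(5,90,90),(22,255,255))
m=cv2.morphologyEx(m,cv2.MORPH_CLOSE,np.ones((3,3)))
for (u,v) in [(233,217),(278,225),(324,234)]:
    w=np.zeros_like(m); w[v-27:v+27,u-30:u+30]=m[v-27:v+27,u-30:u+30]
    n,l,s,ce=cv2.connectedComponentsWithStats(w)
    i=l[v,u]
    cn=cv2.findContours((l==i).astype(np.uint8),0,2)[0][0]
    P=pt(c,ce[i],15)[0]; W=pt(c,cn.reshape(-1,2),15)[:,:2].astype(np.float32)
    r=cv2.minAreaRect(W); print(P.round(1),r,s[i,4])
```

```text
tcp [630.  -33.1  18.3] jaw 174.1 tilt 1.48 F [-1.4 -0.3  5.5] w 56.1 t 19.2 q6 0.02
shift [ 0.0012  0.001  -0.0037] turn -0.1
[542.5  99.3  15. ] ((542.4674682617188, 99.15372467041016), (75.13334655761719, 76.24230194091797), 44.98445510864258) 1015
[523.8   0.9  15. ] ((523.0848388671875, 0.37407493591308594), (53.983848571777344, 53.9306640625), 89.73956298828125) 520
[504.2 -97.   15. ] ((504.3121337890625, -96.9877700805664), (73.48784637451172, 53.90632629394531), 79.75504302978516) 852
```

Emit:
drive_tool:
  plan: [0, 0, -0.03, 0, 0.03, 0, 0, -0.07, 0, 0.03, 0, 0, -0.11, 0, 0.03, 0, 0, -0.12, 0, 0.03, 0, 0, -0.12, 0, 0.03]

```text
t: 19.7
tcp_pos: [627.7, -32.4, 139.4]
ee_rot: [2.315, 2.089, 0.025]
ft_force: [0.3, -0.1, -3.0]
width: 0.616
```

Run:
```python
from h import *
go(521,366,135,8.7)
c=np.load("pics/top1.npy",allow_pickle=True).item()
f=lambda L,z: pt(np.load("pics/top0.npy",allow_pickle=True).item(),[((u+.5)/4-.5+40,(v+.5)/4-.5+155) for u,v in L],z)
t=f([(46,117),(434,61),(490,450),(90,509)],28);print(t.round(1),t.mean(0),np.linalg.norm(t-np.roll(t,1,0),axis=1))
```

```text
tcp [627.7 -32.4 139.4] jaw 174.1 tilt 1.62 F [ 0.3 -0.1 -3. ] w 56.2 t 19.7 q6 0.02
shift [ 0.3854 -0.147  -0.001 ] turn -14.6
[[614.2 487.2  28. ]
 [643.3 279.4  28. ]
 [435.8 247.4  28. ]
 [405.6 459.1  28. ]] [524.72859    368.25399948  28.        ] [210.46106527 209.81343848 209.9733535  213.89007886]
```

Emit:
drive_tool:
  plan: [0.035, -0.013, 0, -3, 0.03, 0.08, -0.031, 0, -6, 0.03, 0.125, -0.048, 0, -10, 0.03, 0.17, -0.065, 0, -14.6, 0.03, 0.215, -0.082, 0, -14.6, 0.03, 0.26, -0.1, 0, -14.6, 0.03, 0.305, -0.117, 0, -14.6, 0.03, 0.35, -0.133, 0, -14.6, 0.03]

```text
t: 20.5
tcp_pos: [529.2, 330.6, 132.0]
ee_rot: [2.03, 2.366, 0.016]
ft_force: [1.9, -0.3, -1.4]
width: 0.615
```

Run:
```python
from h import *
go(524,367,135,8.7)
```

```text
tcp [529.2 330.6 132. ] jaw 8.7 tilt 1.49 F [ 1.9 -0.3 -1.4] w 56.1 t 20.5 q6 0.39
shift [ 0.0368  0.0004 -0.0034] turn 0.0
```

Emit:
drive_tool:
  plan: [0.025, 0, 0, 0, 0.03, 0.036, 0, 0, 0, 0.03, 0.036, 0, 0, 0, 0.03, 0.036, 0, 0, 0, 0.03, 0.036, 0, 0, 0, 0.03]

```text
t: 21.0
tcp_pos: [524.0, 364.7, 131.1]
ee_rot: [2.032, 2.365, 0.015]
ft_force: [-0.3, 0.0, -1.9]
width: 0.613
```

Run:
```python
from h import *
go(524,367,13,8.7)
```

```text
tcp [524.  364.7 131.1] jaw 8.7 tilt 1.46 F [-0.3  0.  -1.9] w 55.9 t 21.0 q6 0.45
shift [ 0.0037 -0.0023  0.1181] turn -0.0
```

Emit:
drive_tool:
  plan: [0.003, -0.002, 0.04, 0, 0.03, 0.003, -0.002, 0.08, 0, 0.03, 0.003, -0.002, 0.105, 0, 0.03, 0.003, -0.002, 0.114, 0, 0.03, 0.003, -0.002, 0.118, 0, 0.03, 0.003, -0.002, 0.118, 0, 0.03, 0.003, -0.002, 0.118, 0, 0.03]

```text
t: 21.7
tcp_pos: [525.3, 366.7, 14.5]
ee_rot: [2.032, 2.364, 0.018]
ft_force: [0.9, 0.7, -2.4]
width: 0.61
```

Run:
```python
from h import *
go(524,367,12,8.7)
```

```text
tcp [525.3 366.7  14.5] jaw 8.7 tilt 1.54 F [ 0.9  0.7 -2.4] w 55.6 t 21.7 q6 0.46
shift [ 0.0005 -0.0013  0.0025] turn -0.0
```

Emit:
drive_tool:
  plan: [0, -0.001, 0.002, 0, 0.03, 0, -0.001, 0.002, 0, 0.03, 0, -0.001, 0.002, 0, 0.0912, 0, -0.001, 0.002, 0, 0.0912, 0, -0.001, 0.002, 0, 0.0912, 0, -0.001, 0.002, 0, 0.0912, 0, -0.001, 0.002, 0, 0.0912, 0, 0, -0.03, 0, 0.0912]

```text
t: 22.5
tcp_pos: [522.4, 365.5, 41.5]
ee_rot: [2.033, 2.365, 0.009]
ft_force: [-0.5, 0.0, 0.9]
width: 0.997
```

Emit:
drive_tool:
  plan: [0, 0, -0.04, 0, 0.0912, 0, 0, -0.08, 0, 0.0912, 0, 0, -0.12, 0, 0.0912]

```text
t: 22.8
tcp_pos: [519.6, 366.6, 162.9]
ee_rot: [2.033, 2.365, 0.008]
ft_force: [0.3, -0.3, 0.4]
width: 0.998
```

Run:
```python
from h import *
go(460,-160,175,-10)
c=optics.read_camera("scene");crop(c,80,80,560,360,"s4.png",1.6)
c=optics.read_camera("wrist");crop(c,0,0,560,420,"w5.png",1); print(px(c,[[524.5,368,32]]))
```

```text
tcp [519.6 366.6 162.9] jaw 8.7 tilt 1.33 F [ 0.3 -0.3  0.4] w 91.0 t 22.8 q6 0.45
shift [-0.5118 -0.1379 -0.0076] turn 18.7
[[279.60761068 195.43395204]]
```

View pics/s4.png

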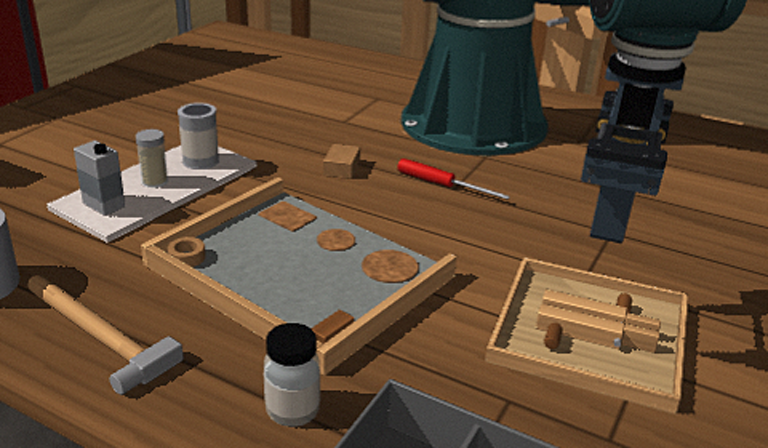

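View pics/w5.png

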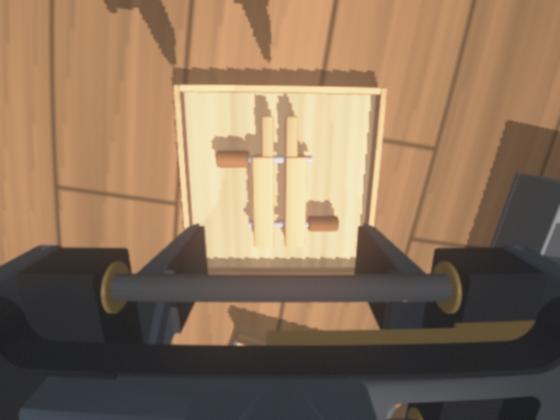

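Run:
```python
from h import *
c=optics.read_camera("top");np.save("pics/top2.npy",c,allow_pickle=True); crop(c,385,140,495,310,"t2.png",4);crop(c,20,130,200,300,"t2b.png",4)
```

```text
(no output)
```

View pics/t2.png

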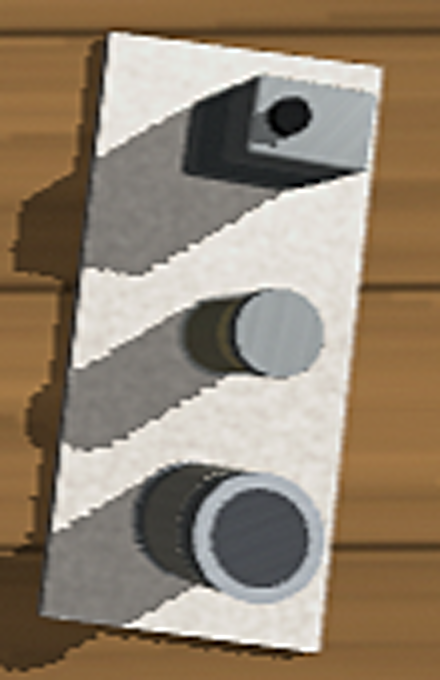

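View pics/t2b.png

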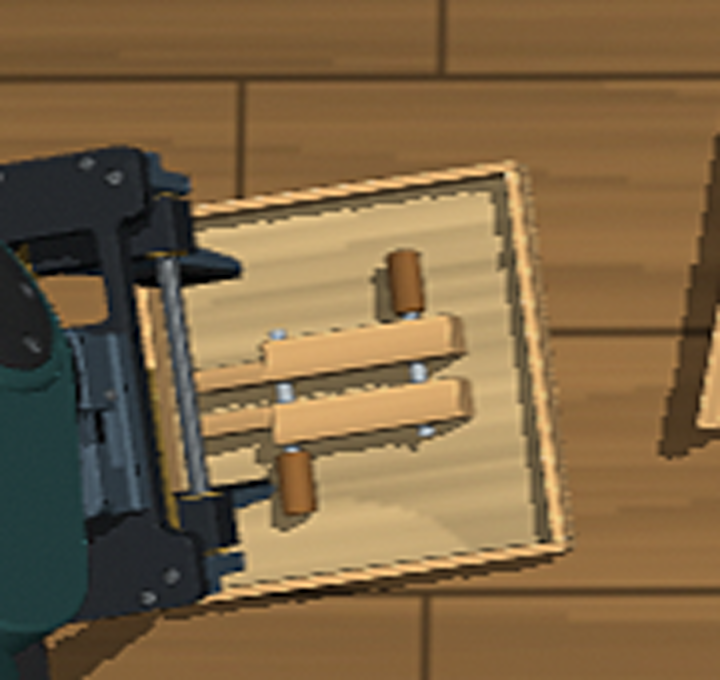

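Emit:
drive_tool:
  plan: [-0.512, -0.138, -0.006, 18.7, 0.0912, -0.512, -0.138, -0.006, 18.7, 0.0912, -0.512, -0.138, -0.006, 18.7, 0.0912, -0.512, -0.138, -0.006, 18.7, 0.0912, -0.512, -0.138, -0.006, 18.7, 0.0912, -0.512, -0.138, -0.006, 18.7, 0.0912, -0.512, -0.138, -0.006, 18.7, 0.0912, -0.512, -0.138, -0.006, 18.7, 0.0912]

```text
t: 23.75
tcp_pos: [474.6, -32.5, 169.3]
ee_rot: [2.391, 2.005, 0.021]
ft_force: [1.6, 0.6, -0.3]
width: 0.999
```

Run:
```python
from h import *
c=np.load("pics/top2.npy",allow_pickle=True).item()
f=lambda L,z,o: pt(c,[((u+.5)/4-.5+o[0],(v+.5)/4-.5+o[1]) for u,v in L],z).round(1)
o=(385,140)
print("tin",f([(257,537)],107,o),"jar",f([(279,333)],97,o)); q=f([(260,76),(378,93),(363,169),(248,150)],110,o); print("oil",q,q.mean(0),"cap",f([(290,116)],120,o))
print("clamp",f([(405,250),(297,515)],22,(20,130)).mean(0))
go(424,-332,165,-10)
```

```text
tin [[ 426.8 -329.5  107. ]] jar [[ 525.6 -346.6   97. ]]
oil [[ 651.  -335.3  110. ]
 [ 642.4 -392.8  110. ]
 [ 605.1 -384.4  110. ]
 [ 614.7 -328.5  110. ]] [ 628.3  -360.25  110.  ] cap [[ 629.9 -345.4  120. ]]
clamp [525.4 367.3  22. ]
tcp [474.6 -32.5 169.3] jaw 170.0 tilt 1.43 F [ 1.6  0.6 -0.3] w 91.1 t 23.8 q6 0.07
shift [-0.3038  0.0023  0.0054] turn -0.0
```

Emit:
drive_tool:
  plan: [-0.302, 0.002, 0.003, 0, 0.0912, -0.302, 0.002, 0.003, 0, 0.0912, -0.302, 0.002, 0.003, 0, 0.0912, -0.302, 0.002, 0.003, 0, 0.0912, -0.302, 0.002, 0.003, 0, 0.0912, -0.302, 0.002, 0.003, 0, 0.0912, -0.302, 0.002, 0.003, 0, 0.0912, -0.302, 0.002, 0.003, 0, 0.0912]

```text
t: 24.55
tcp_pos: [423.1, -330.7, 166.2]
ee_rot: [2.395, 2.003, 0.02]
ft_force: [0.4, 0.1, 0.6]
width: 0.997
```

Emit:
drive_tool:
  plan: [0, 0, 0, 0, 0.0912]

```text
t: 24.65
tcp_pos: [422.8, -329.6, 165.4]
ee_rot: [2.396, 2.005, 0.02]
ft_force: [-0.3, 1.5, -0.2]
width: 1.001
```

Run:
```python
from h import *
go(426,-330.5,50,-10.2)
```

```text
tcp [ 422.8 -329.6  165.4] jaw 169.8 tilt 1.26 F [-0.3  1.5 -0.2] w 91.3 t 24.6 q6 -0.54
shift [-1.000e-04  8.000e-04  1.155e-01] turn 0.0
```

Emit:
drive_tool:
  plan: [0, 0.001, 0.04, 0, 0.0912, 0, 0.001, 0.085, 0, 0.0912, 0, 0.001, 0.11, 0, 0.0912, 0, 0.001, 0.115, 0, 0.0912, 0, 0.001, 0.115, 0, 0.0912]

```text
t: 25.15
tcp_pos: [426.2, -329.2, 50.2]
ee_rot: [2.396, 2.007, 0.02]
ft_force: [0.9, -0.1, 0.7]
width: 1.002
```

Emit:
drive_tool:
  plan: [0, 0, 0, 0, 0.04, 0, 0, 0, 0, 0.04, 0, 0, 0, 0, 0.04, 0, 0, 0, 0, 0.04, 0, 0, 0, 0, 0.04, 0, 0, 0, 0, 0.04]

```text
t: 25.75
tcp_pos: [426.5, -329.5, 51.0]
ee_rot: [2.395, 2.007, 0.02]
ft_force: [-0.8, 1.4, 9.7]
width: 0.68
```

Emit:
drive_tool:
  plan: [0, 0, -0.03, 0, 0.04, 0, 0, -0.07, 0, 0.04, 0, 0, -0.1, 0, 0.04, 0, 0, -0.1, 0, 0.04]

```text
t: 26.15
tcp_pos: [426.0, -330.5, 154.8]
ee_rot: [2.391, 2.003, 0.021]
ft_force: [1.3, -0.9, -3.0]
width: 0.68
```

Run:
```python
from h import *
go(542.5,99.5,150,-10.2)
```

```text
tcp [ 426.  -330.5  154.8] jaw 169.9 tilt 1.52 F [ 1.3 -0.9 -3. ] w 62.0 t 26.1 q6 -0.54
shift [0.4437 0.0392 0.004 ] turn 0.1
```

Emit:
drive_tool:
  plan: [0.035, 0.003, 0.003, 0, 0.04, 0.08, 0.007, 0.003, 0, 0.04, 0.125, 0.011, 0.003, 0, 0.04, 0.17, 0.015, 0.003, 0, 0.04, 0.215, 0.019, 0.003, 0, 0.04, 0.26, 0.023, 0.003, 0, 0.04, 0.305, 0.027, 0.003, 0, 0.04, 0.35, 0.031, 0.003, 0, 0.04]

```text
t: 26.95
tcp_pos: [517.4, 10.5, 150.1]
ee_rot: [2.391, 2.003, 0.02]
ft_force: [0.6, -0.7, -3.4]
width: 0.677
```

Run:
```python
from h import *
go(542.5,99.5,145,-10.2)
```

```text
tcp [517.4  10.5 150.1] jaw 169.9 tilt 1.46 F [ 0.6 -0.7 -3.4] w 61.7 t 26.9 q6 0.16
shift [0.092  0.009  0.0049] turn 0.1
```

Emit:
drive_tool:
  plan: [0.04, 0.004, 0.003, 0, 0.04, 0.075, 0.007, 0.004, 0, 0.04, 0.091, 0.009, 0.004, 0, 0.04, 0.092, 0.009, 0.004, 0, 0.04, 0.092, 0.009, 0.004, 0, 0.04, 0.092, 0.009, 0.004, 0, 0.04]

```text
t: 27.55
tcp_pos: [542.0, 98.4, 145.5]
ee_rot: [2.393, 2.002, 0.019]
ft_force: [0.7, 0.4, -3.1]
width: 0.676
```

Run:
```python
from h import *
go(542.5,99.5,57,-10.2)
```

```text
tcp [542.   98.4 145.5] jaw 169.8 tilt 1.42 F [ 0.7  0.4 -3.1] w 61.6 t 27.6 q6 0.33
shift [ 0.0016 -0.0019  0.0885] turn 0.0
```

Emit:
drive_tool:
  plan: [0.001, -0.002, 0.04, 0, 0.04, 0.001, -0.002, 0.07, 0, 0.04, 0.001, -0.002, 0.084, 0, 0.04, 0.001, -0.002, 0.088, 0, 0.04, 0.001, -0.002, 0.09, 0, 0.04, 0.001, -0.002, 0.09, 0, 0.04]

```text
t: 28.15
tcp_pos: [543.0, 98.8, 56.5]
ee_rot: [2.392, 2.001, 0.021]
ft_force: [0.2, 0.0, -2.8]
width: 0.679
```

Run:
```python
from h import *
go(542.5,99.5,54,-10.2)
```

```text
tcp [543.   98.8  56.5] jaw 169.8 tilt 1.49 F [ 0.2  0.  -2.8] w 61.9 t 28.1 q6 0.34
shift [ 0.0006 -0.0007  0.0025] turn 0.0
```

Emit:
drive_tool:
  plan: [0.001, -0.001, 0.003, 0, 0.04, 0.001, -0.001, 0.003, 0, 0.04, 0.001, -0.001, 0.003, 0, 0.0912, 0.001, -0.001, 0.003, 0, 0.0912, 0.001, -0.001, 0.003, 0, 0.0912, 0.001, -0.001, 0.003, 0, 0.0912, 0.001, -0.001, 0.003, 0, 0.0912, 0, 0, -0.02, 0, 0.0912]

```text
t: 28.95
tcp_pos: [540.8, 98.8, 74.6]
ee_rot: [2.394, 2.003, 0.015]
ft_force: [0.2, -0.4, 0.6]
width: 1.0
```

Emit:
drive_tool:
  plan: [0, 0, -0.04, 0, 0.0912, 0, 0, -0.085, 0, 0.0912, 0, 0, -0.09, 0, 0.0912]

```text
t: 29.25
tcp_pos: [541.4, 100.0, 169.4]
ee_rot: [2.391, 2.001, 0.024]
ft_force: [-0.2, 0.2, -2.0]
width: 1.002
```

Run:
```python
from h import *
go(525.3,-346.5,165,-10.2)
c=optics.read_camera("wrist");crop(c,0,0,560,420,"w6.png",1)
```

```text
tcp [541.4 100.  169.4] jaw 169.8 tilt 1.62 F [-0.2  0.2 -2. ] w 91.3 t 29.2 q6 0.33
shift [-0.4424  0.0627  0.0077] turn 0.0
```

View pics/w6.png

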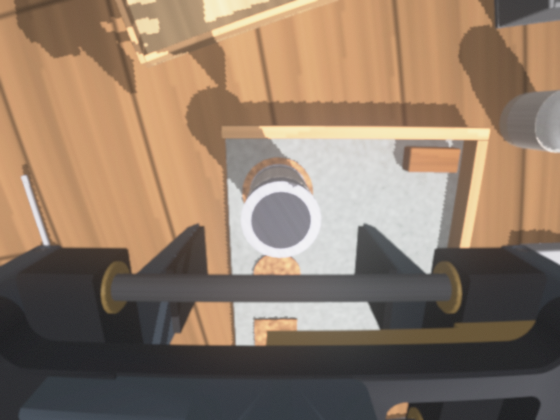

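The tin stands on the big mat, its top centred at (281,219). Now the jar.

Emit:
drive_tool:
  plan: [-0.442, 0.063, 0.006, 0, 0.0912, -0.442, 0.063, 0.006, 0, 0.0912, -0.442, 0.063, 0.006, 0, 0.0912, -0.442, 0.063, 0.006, 0, 0.0912, -0.442, 0.063, 0.006, 0, 0.0912, -0.442, 0.063, 0.006, 0, 0.0912, -0.442, 0.063, 0.006, 0, 0.0912, -0.442, 0.063, 0.006, 0, 0.0912]

```text
t: 30.1
tcp_pos: [525.3, -302.0, 163.7]
ee_rot: [2.393, 2.002, 0.021]
ft_force: [0.1, -0.8, -0.2]
width: 1.0
```

Run:
```python
from h import *
go(525.3,-346.5,165,-10.2)
```

```text
tcp [ 525.3 -302.   163.7] jaw 169.8 tilt 1.45 F [ 0.1 -0.8 -0.2] w 91.2 t 30.1 q6 -0.39
shift [-0.0438  0.0079 -0.001 ] turn 0.0
```

Emit:
drive_tool:
  plan: [-0.044, 0.006, 0, 0, 0.0912, -0.044, 0.006, 0, 0, 0.0912, -0.044, 0.006, 0, 0, 0.0912, -0.044, 0.006, 0, 0, 0.0912]

```text
t: 30.5
tcp_pos: [523.0, -345.2, 162.9]
ee_rot: [2.394, 2.004, 0.021]
ft_force: [-0.1, -0.9, 0.2]
width: 1.0
```

Run:
```python
from h import *
go(525.3,-346.7,50,-10.2)
```

```text
tcp [ 523.  -345.2  162.9] jaw 169.8 tilt 1.36 F [-0.1 -0.9  0.2] w 91.2 t 30.5 q6 -0.45
shift [-8.000e-04 -1.000e-04  1.129e-01] turn 0.0
```

Emit:
drive_tool:
  plan: [-0.001, 0, 0.04, 0, 0.0912, -0.001, 0, 0.085, 0, 0.0912, -0.001, 0, 0.108, 0, 0.0912, -0.001, 0, 0.112, 0, 0.0912, -0.001, 0, 0.112, 0, 0.0912]

```text
t: 31.0
tcp_pos: [525.4, -345.9, 50.8]
ee_rot: [2.394, 2.006, 0.02]
ft_force: [-0.1, -0.6, 0.8]
width: 0.999
```

Emit:
drive_tool:
  plan: [0, 0, 0, 0, 0.02, 0, 0, 0, 0, 0.02, 0, 0, 0, 0, 0.02, 0, 0, 0, 0, 0.02, 0, 0, 0, 0, 0.02, 0, 0, 0, 0, 0.02, 0, 0, 0, 0, 0.02, 0, 0, 0, 0, 0.02]

```text
t: 31.8
tcp_pos: [525.3, -345.9, 50.9]
ee_rot: [2.394, 2.006, 0.02]
ft_force: [-3.0, 0.4, 5.1]
width: 0.478
```

Emit:
drive_tool:
  plan: [0, 0, -0.03, 0, 0.02, 0, 0, -0.07, 0, 0.02, 0, 0, -0.1, 0, 0.02, 0, 0, -0.1, 0, 0.02]

```text
t: 32.2
tcp_pos: [525.0, -346.6, 154.9]
ee_rot: [2.39, 2.002, 0.023]
ft_force: [0.8, -0.9, -2.4]
width: 0.478
```

Run:
```python
from h import *
go(523.5,0.6,150,-10.2)
```

```text
tcp [ 525.  -346.6  154.9] jaw 169.9 tilt 1.62 F [ 0.8 -0.9 -2.4] w 43.6 t 32.2 q6 -0.45
shift [ 0.3416 -0.0623  0.0017] turn 0.1
```

Emit:
drive_tool:
  plan: [0.035, -0.006, 0.002, 0, 0.02, 0.08, -0.015, 0.002, 0, 0.02, 0.13, -0.024, 0.002, 0, 0.02, 0.18, -0.033, 0.002, 0, 0.02, 0.23, -0.042, 0.002, 0, 0.02, 0.28, -0.051, 0.002, 0, 0.02, 0.32, -0.058, 0.002, 0, 0.02, 0.341, -0.062, 0.002, 0, 0.02]

```text
t: 33.0
tcp_pos: [522.7, 2.9, 148.5]
ee_rot: [2.389, 2.005, 0.021]
ft_force: [0.7, -0.6, -2.4]
width: 0.475
```

Emit:
drive_tool:
  plan: [0, 0, 0, 0, 0.02, 0, 0, 0, 0, 0.02]

```text
t: 33.2
tcp_pos: [522.1, 3.2, 147.6]
ee_rot: [2.388, 2.007, 0.02]
ft_force: [0.0, -0.2, -1.8]
width: 0.478
```

Run:
```python
from h import *
go(523.5,0.6,57,-10.2)
```

```text
tcp [522.1   3.2 147.6] jaw 170.1 tilt 1.45 F [ 0.  -0.2 -1.8] w 43.6 t 33.2 q6 0.15
shift [-0.0019 -0.0004  0.0906] turn 0.3
```

Emit:
drive_tool:
  plan: [-0.002, 0, 0.04, 0, 0.02, -0.002, 0, 0.072, 0, 0.02, -0.002, 0, 0.086, 0, 0.02, -0.002, 0, 0.09, 0, 0.02, -0.002, 0, 0.092, 0, 0.02, -0.002, 0, 0.092, 0, 0.02]

```text
t: 33.8
tcp_pos: [524.6, 0.2, 56.5]
ee_rot: [2.388, 2.006, 0.021]
ft_force: [0.4, -0.2, -1.5]
width: 0.476
```

Run:
```python
from h import *
go(523.5,0.6,53.5,-10.2)
```

```text
tcp [5.246e+02 2.000e-01 5.650e+01] jaw 170.1 tilt 1.53 F [ 0.4 -0.2 -1.5] w 43.4 t 33.8 q6 0.14
shift [ 0.0002 -0.0013  0.003 ] turn 0.3
```

Emit:
drive_tool:
  plan: [0, -0.001, 0.003, 0, 0.02, 0, -0.001, 0.003, 0, 0.02, 0, -0.001, 0.003, 0, 0.0912, 0, -0.001, 0.003, 0, 0.0912, 0, -0.001, 0.003, 0, 0.0912, 0, -0.001, 0.003, 0, 0.0912, 0, -0.001, 0.003, 0, 0.0912, 0, 0, -0.02, 0, 0.0912]

```text
t: 34.6
tcp_pos: [522.4, 0.4, 74.7]
ee_rot: [2.39, 2.008, 0.016]
ft_force: [0.4, 0.8, 0.7]
width: 0.975
```

Emit:
drive_tool:
  plan: [0, 0, -0.04, 0, 0.0912, 0, 0, -0.085, 0, 0.0912, 0, 0, -0.09, 0, 0.0912]

```text
t: 34.9
tcp_pos: [523.0, 1.2, 169.5]
ee_rot: [2.386, 2.005, 0.024]
ft_force: [0.3, -0.5, -1.2]
width: 0.999
```

Run:
```python
from h import *
go(627.5,-360,168,-10.2)
c=optics.read_camera("wrist");crop(c,0,0,560,420,"w7.png",1)
```

```text
tcp [523.    1.2 169.5] jaw 170.1 tilt 1.67 F [ 0.3 -0.5 -1.2] w 91.1 t 34.9 q6 0.14
shift [-0.3377  0.165   0.0076] turn 0.3
```

View pics/w7.png

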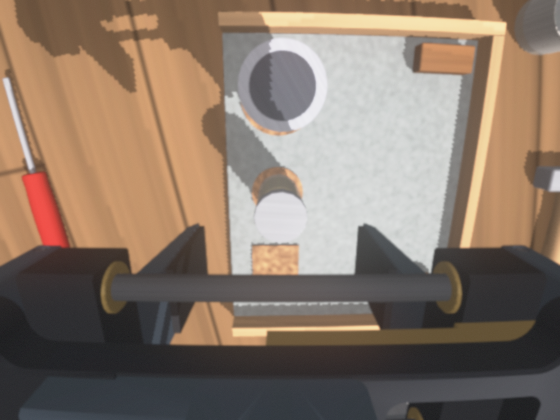

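The jar stands on the small mat, its top at (280,217), and the tin beside it is undisturbed. Now the oil can.

Emit:
drive_tool:
  plan: [-0.338, 0.165, 0.004, 0.3, 0.0912, -0.338, 0.165, 0.004, 0.3, 0.0912, -0.338, 0.165, 0.004, 0.3, 0.0912, -0.338, 0.165, 0.004, 0.3, 0.0912, -0.338, 0.165, 0.004, 0.3, 0.0912, -0.338, 0.165, 0.004, 0.3, 0.0912, -0.338, 0.165, 0.004, 0.3, 0.0912, -0.338, 0.165, 0.004, 0.3, 0.0912]

```text
t: 35.75
tcp_pos: [626.6, -363.5, 167.9]
ee_rot: [2.395, 1.998, 0.022]
ft_force: [-0.8, 0.2, 0.0]
width: 0.998
```

Emit:
drive_tool:
  plan: [0, 0, 0, 0, 0.0912, 0, 0, 0, 0, 0.0912]

```text
t: 35.95
tcp_pos: [625.7, -363.3, 165.7]
ee_rot: [2.397, 1.999, 0.021]
ft_force: [-0.9, 1.2, -0.7]
width: 0.999
```

Run:
```python
from h import *
go(627.8,-360,53,-10)
c=optics.read_camera("wrist");crop(c,0,0,560,420,"w8.png",1)
```

```text
tcp [ 625.7 -363.3  165.7] jaw 169.6 tilt 1.39 F [-0.9  1.2 -0.7] w 91.1 t 36.0 q6 -0.38
shift [ 0.0039 -0.0012  0.1127] turn -0.4
```

View pics/w8.png

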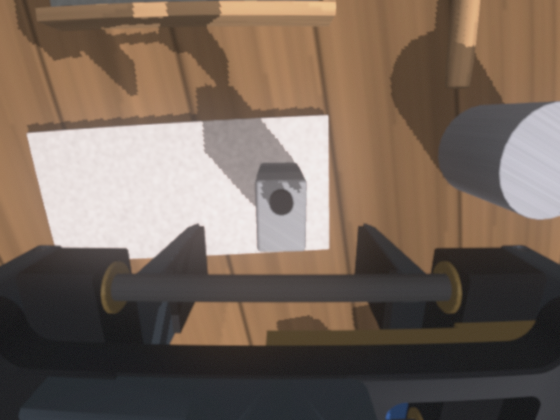

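Emit:
drive_tool:
  plan: [0.003, -0.001, 0.04, -0.4, 0.0912, 0.003, -0.001, 0.085, -0.4, 0.0912, 0.003, -0.001, 0.108, -0.4, 0.0912, 0.003, -0.001, 0.113, -0.4, 0.0912, 0.003, -0.001, 0.113, -0.4, 0.0912]

```text
t: 36.5
tcp_pos: [627.6, -359.0, 52.9]
ee_rot: [2.389, 2.01, 0.02]
ft_force: [0.2, 0.5, 0.6]
width: 0.997
```

Emit:
drive_tool:
  plan: [0, 0, 0, 0, 0.02, 0, 0, 0, 0, 0.02, 0, 0, 0, 0, 0.02, 0, 0, 0, 0, 0.02, 0, 0, 0, 0, 0.02, 0, 0, 0, 0, 0.02, 0, 0, 0, 0, 0.02, 0, 0, 0, 0, 0.02]

```text
t: 37.3
tcp_pos: [627.6, -359.0, 52.9]
ee_rot: [2.39, 2.01, 0.02]
ft_force: [-0.7, 0.5, 2.3]
width: 0.436
```

Emit:
drive_tool:
  plan: [0, 0, -0.03, 0, 0.02, 0, 0, -0.07, 0, 0.02, 0, 0, -0.1, 0, 0.02, 0, 0, -0.1, 0, 0.02]

```text
t: 37.7
tcp_pos: [627.3, -359.6, 157.3]
ee_rot: [2.385, 2.006, 0.023]
ft_force: [0.6, 0.4, -2.9]
width: 0.438
```

Run:
```python
from h import *
go(504.3,-97,150,-10.2)
```

```text
tcp [ 627.3 -359.6  157.3] jaw 170.1 tilt 1.65 F [ 0.6  0.4 -2.9] w 40.0 t 37.7 q6 -0.39
shift [ 0.2376 -0.1663  0.0015] turn 0.3
```

Emit:
drive_tool:
  plan: [0.03, -0.021, 0.001, 0.3, 0.02, 0.07, -0.049, 0.001, 0.3, 0.02, 0.11, -0.077, 0.001, 0.3, 0.02, 0.15, -0.105, 0.001, 0.3, 0.02, 0.19, -0.133, 0.001, 0.3, 0.02, 0.225, -0.157, 0.001, 0.3, 0.02, 0.237, -0.166, 0.001, 0.3, 0.02, 0.238, -0.166, 0.001, 0.3, 0.02]

```text
t: 38.5
tcp_pos: [503.3, -95.2, 149.5]
ee_rot: [2.39, 2.003, 0.021]
ft_force: [0.3, -0.1, -2.1]
width: 0.437
```

Emit:
drive_tool:
  plan: [0, 0, 0, 0, 0.02, 0, 0, 0, 0, 0.02]

```text
t: 38.7
tcp_pos: [503.7, -96.0, 149.2]
ee_rot: [2.39, 2.002, 0.021]
ft_force: [0.0, 0.9, -3.8]
width: 0.437
```

Run:
```python
from h import *
go(504.3,-96,59,-10.2)
```

```text
tcp [503.7 -96.  149.2] jaw 169.9 tilt 1.54 F [ 0.   0.9 -3.8] w 39.9 t 38.7 q6 -0.05
shift [ 0.0005 -0.0018  0.0902] turn 0.1
```

Emit:
drive_tool:
  plan: [0.001, -0.001, 0.04, 0, 0.02, 0.001, -0.001, 0.07, 0, 0.02, 0.001, -0.001, 0.086, 0, 0.02, 0.001, -0.001, 0.09, 0, 0.02, 0.001, -0.001, 0.091, 0, 0.02, 0.001, -0.001, 0.091, 0, 0.02]

```text
t: 39.3
tcp_pos: [505.9, -96.1, 58.9]
ee_rot: [2.39, 2.001, 0.022]
ft_force: [0.5, -0.1, -2.8]
width: 0.439
```

Run:
```python
from h import *
go(504.3,-96,55.5,-10.2)
```

```text
tcp [505.9 -96.1  58.9] jaw 169.9 tilt 1.6 F [ 0.5 -0.1 -2.8] w 40.0 t 39.3 q6 -0.05
shift [-0.0002 -0.0017  0.0033] turn 0.1
```

Emit:
drive_tool:
  plan: [0, -0.002, 0.003, 0, 0.02, 0, -0.002, 0.003, 0, 0.02, 0, -0.002, 0.003, 0, 0.0912, 0, -0.002, 0.003, 0, 0.0912, 0, -0.002, 0.003, 0, 0.0912, 0, -0.002, 0.003, 0, 0.0912, 0, -0.002, 0.003, 0, 0.0912, 0, 0, -0.02, 0, 0.0912]

```text
t: 40.1
tcp_pos: [503.6, -95.5, 77.1]
ee_rot: [2.393, 2.004, 0.018]
ft_force: [-0.5, -0.3, 0.9]
width: 0.934
```

Emit:
drive_tool:
  plan: [0, 0, -0.04, 0, 0.0912, 0, 0, -0.085, 0, 0.0912, 0, 0, -0.09, 0, 0.0912]

```text
t: 40.4
tcp_pos: [504.0, -95.3, 171.9]
ee_rot: [2.388, 2.0, 0.025]
ft_force: [-0.0, 0.9, -0.8]
width: 0.996
```

Run:
```python
from h import *
go(480,-330,180,-10)
```

```text
tcp [504.  -95.3 171.9] jaw 169.9 tilt 1.75 F [-0.   0.9 -0.8] w 90.8 t 40.4 q6 -0.05
shift [-0.2353  0.0178 -0.0065] turn -0.1
```

Clear the arm out of the view for the final check.

Emit:
drive_tool:
  plan: [-0.05, 0.004, -0.006, 0, 0.0912, -0.1, 0.008, -0.006, 0, 0.0912, -0.15, 0.012, -0.006, 0, 0.0912, -0.2, 0.016, -0.006, 0, 0.0912, -0.24, 0.018, -0.006, 0, 0.0912, -0.24, 0.018, -0.006, 0, 0.0912, -0.24, 0.018, -0.006, 0, 0.0912]

```text
t: 41.1
tcp_pos: [478.7, -335.0, 178.8]
ee_rot: [2.391, 1.999, 0.024]
ft_force: [0.5, 0.7, -0.6]
width: 1.001
```

Run:
```python
from h import *
c=optics.read_camera("top");np.save("pics/top3.npy",c,allow_pickle=True); crop(c,190,180,370,270,"t3.png",4); crop(c,30,150,190,300,"t3b.png",4)
c=optics.read_camera("scene");np.save("pics/sc3.npy",c,allow_pickle=True);crop(c,80,80,560,360,"s5.png",1.6)
```

```text
(no output)
```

View pics/t3.png

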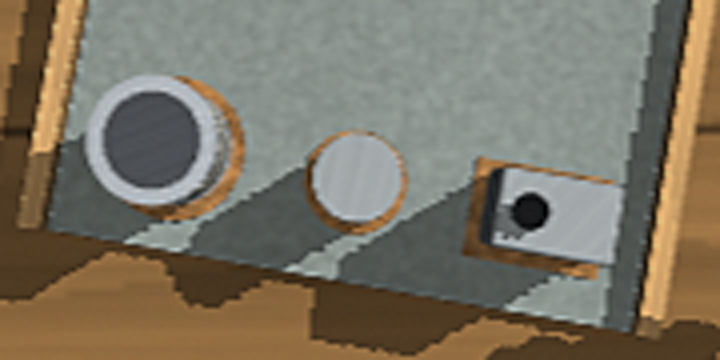

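View pics/t3b.png

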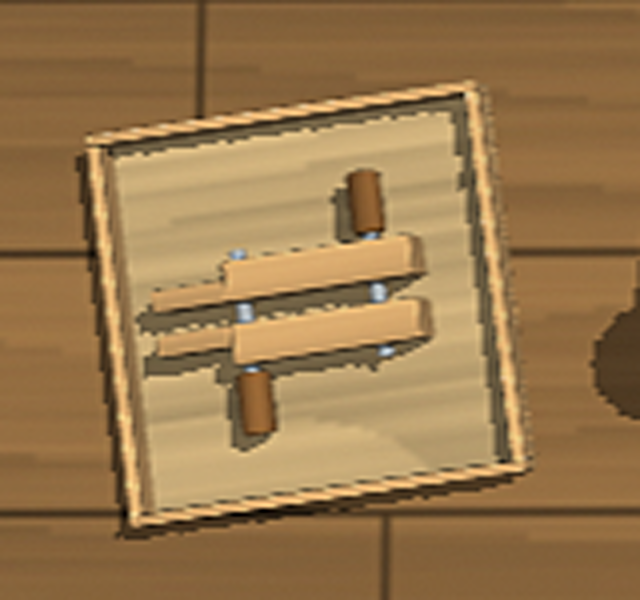

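View pics/s5.png

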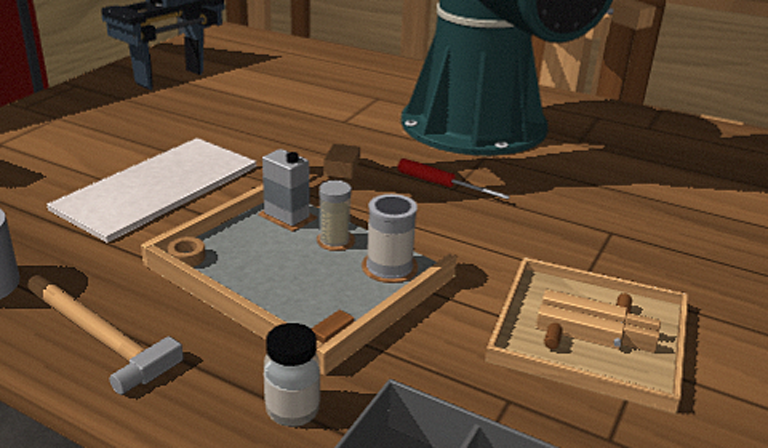

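Run:
```python
from h import *
c=np.load("pics/top3.npy",allow_pickle=True).item()
f=lambda L,z,o=(190,180): pt(c,[((u+.5)/4-.5+o[0],(v+.5)/4-.5+o[1]) for u,v in L],z).round(1)
print("tin",f([(151,141)],110)-[542.5,99.2,0],"jar",f([(357,179)],100)-[523.4,.6,0])
q=f([(500,168),(620,184),(610,265),(493,245)],113); print("oil",q.mean(0)-[504.3,-97,0],"cap",f([(530,212)],123), "cap exp",np.array([504.3,-97])+14*np.array([.177,.984]))
for a,b in((0,1),(3,2)): v=q[a]-q[b]; print(np.degrees(np.arctan2(v[1],v[0]))-79.75)
print("clamp-tray",f([(366,172),(257,432)],22,(30,150)).mean(0)-[524.5,368,22])
go(480,-330)
```

```text
tin [[  0.4   0.  110. ]] jar [[  0.8  -1.4 100. ]]
oil [  1.675   0.3   113.   ] cap [[507.7 -83.3 123. ]] cap exp [506.778 -83.224]
2.3832927927048786
0.27685751460191454
clamp-tray [ 1.15 -1.    0.  ]
tcp [ 479.1 -333.7  179. ] jaw 169.9 tilt 1.69 F [ 0.3 -0.8 -0.1] w 90.7 t 41.2 q6 -0.48
shift [ 0.0038  0.0002 -0.    ] turn 0
```

All checks fall well inside tolerance, so I'm handing in.

```bash
python3 -c "
from bench import ticket; print(ticket.close_job())"
```

```text
the job is handed in; nothing more can be done
None
```

The job is handed in at about 41 s of the 136 s allowed, with no verdict reported. I stood the oil can, jar and tin on the side board, laid the clamp in the tray, then put all three back on their own mats.

**Last check (top camera):**

| Item | Measured error | Limit |
|---|---|---|
| Paint tin to its mat's centre | about 0.4 mm | 12 mm |
| Screw jar to its mat's centre | about 1.6 mm | 12 mm |
| Oil can to its mat's centre | about 1.7 mm | 12 mm |
| Oil can angle to its mat | about 0.3–2.4° | 15° |
| Clamp to the tray's centre | about 1.5 mm | 30 mm |

- The camera calibration is only good to about 2 mm.
- The scene view shows all three containers upright and the clamp flat. The gripper was open and clear of everything.
- The tool drifted to a tilt of about 1.7° over the run. I could not correct it through the move commands, and it had no visible effect on the placings.

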